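# Vent the garage pressure tank, find the filler cap's hand and hold the cap off

### The arm

A 6-joint arm with a two-finger parallel gripper is mounted at the origin on the work surface. World frame = base frame: x ahead of the robot, y to its left, z up, the work surface at z = 0. Lengths are in m, angles in rad, forces in N, time in s.
With the tool pointing down it reaches from about 0.25 to 0.775 m from the base axis. Payload 4 kg.
Tool frame: the origin (TCP) lies midway between the tips of the shut fingers; the grasp point (between the pads) lies robot.grip_point_offset behind it (robot.grip_point_offset is the distance from the TCP to the grasp point, in m); z points along the fingers, x is the direction in which the jaws open and shut, and the axes are right-handed (so a half turn about z gives the same grasp; the last joint's range is limited). The gripper opens to 94 mm and grips with 3 to 60 N. Pads are 16 mm wide; open, the fingers measure 119 mm over their backs; the gripper's body (75 mm by 177 mm) begins 78 mm behind the grasp point.
Start: joints at [-1.397, 0.087, 1.371, -0, 1.684, -0.103], TCP at [0.15, -0.529, 0.206] pointing down, gripper open.
Joint ranges: [-3.1, 3.1], [-0.76, 2.03], [0.27, 2.55], [-1.08, 4.22], [0.17, 2.65], [-2.57, 2.57]. Speed limits (rad/s): [2.79, 2.79, 3.14, 3.14, 3.14, 3.14].

### API

Orientations are given as [roll, pitch, yaw] about the fixed x, y, z axes, in that order (R = Rz(yaw) Ry(pitch) Rx(roll)).
In Python, from bench import robot, optics, finder gives the robot as it stands. The module is installed in compiled form; this text tells all that it offers.
- The arm moves only by the tool arm_command, never from a script. Its argument "plan" is a list of rows, each a list of 5 numbers: the opening, from 0 (shut) to 1 (fully open), then the shift along the world's x, y, z in m, then the turn about the world's z in degrees. A call has 1 to 10 rows; each row is the pose to reach, as a shift and turn from the pose commanded when the call began; what a row does not reach only later rows make up. A row lasts 1/8 s, in which the tool goes at most 62.5 mm and 10.7 degrees, less where a joint would pass 70% of its speed; a pose out of reach is approached as far as the arm can. A call with a gripper value outside its range is refused whole. The fingers move at their own pace and stop on an object; the grip force is fixed at half the most. Time passes only in rows, so rows that repeat a pose let the fingers close. It gives the time, the measured TCP pose, the force and the opening at its end, in the units of the state.
- robot.get_obs(): the state, without advancing time (a new reading comes with each control period).
- optics.snapshot(name): name is "scene" or "top" or "wrist"; returns a dict with "image" (384x512x3 uint8, red, green, blue), "fx", "fy", "cx", "cy" (pixels), "position" and "rotation" of the camera in the world; the wrist camera has in their place "hand_eye" (4x4, takes a point from camera to tool coordinates, whose origin is the TCP and whose axes are the tool frame's). Camera axes: x right, y down, z forward; pixel columns grow to the right and rows downward; lengths in m; the calibration is good to about 2 mm. A picture is of the moment at which its call begins: read the wrist's pose just before it. There is no depth.
- robot.close_job(): hands the job in, once; it reports no verdict.
Trained networks look in the newest picture that a camera, given by its name, has taken for a name from the list of things; names that differ only in an ending like _2 or _b are one class to them, and where a whole thing is asked for, a point or a joint stands for the part that bears it (a point fixed in the world has none). Each returns a list of dicts, best first, with "p" (0 to 1); they miss things now and then, are a little off and sometimes report something else, mostly with a low value. They report only what shows in the picture. A call takes as long as a camera call. They do not tell look-alikes from the thing itself.
- finder.masks_of(label, camera): "pixels" (384x512 bool, what is visible of it) and "extent" ([left, top, right, bottom] in pixels, round what is visible of it).
The state is a dict: "time": time; "joint_positions": joint angles; "qvel": joint speeds; "joint_torque": joint torques, N m; "tool_pos": TCP position; "ee_rot": TCP orientation; "wrist_force": force on the tool from outside, world axes, zero at the start; "wrist_torque": the same for the moment, N m; "width": finger opening in m.
Only numpy, scipy, OpenCV 4.12 (cv2) and the standard library are available. Lean on these libraries where they do the work, as an engineer would, in place of code of your own. Each camera call takes 0.05 s, during which the arm holds its last target.

### The job

Vent the red pressure tank by pushing its yellow relief plunger fully in for a moment and letting it spring back, then open the black filler cap, a quarter-turn cap that may be left- or right-handed: try it both ways with its orange T handle and turn it whichever way gives, until it is loose. Lift the cap straight up and finish still holding it, upright and still, about 100 mm above where it sat and right over the open neck so that drips fall back in; do not put it down, and leave the other things on the bench where they are.

Things in the scene. Friction and masses are not known exactly. Their poses are not given: they have to be found in the camera images.
- tank: Red pressure tank fixed to the bench: lying cylinder 110 in diameter, 274 long, axis along its y, on dark feet. A flat steel saddle, 72 (x) by 230 (y), tops it 124 above the bench. Origin: centre of the underside, on the bench. Black filler cap on the saddle at y = +70, yellow relief plunger at y = -70, both at x = 0. A gauge sticks out to x = +84. Place and yaw vary.
- neck (a point): Centre of the filler neck's mouth, under the cap: 22 above the saddle, 146 above the bench. Axes as the tank's. The neck is a brass tube 34 in diameter.
- cap_grip (a point): Gripping point on the black cap's orange T handle, on the cap's axis, 15 below the handle's top; 28 above the neck mouth (174 above the bench) while the cap is on. x: along the handle, z: up. Handle: upright bar 54 long (x), 18 thick (y), 38 tall, on a round cap 66 across whose flat top is 23 below this point (fingertips may go 20 below). Shut: handle within 5 degrees of the tank's x.
- cap: The loose black filler cap, 63 tall, 175 to 350 g; origin on its axis, 50 below cap_grip. Quarter-turn, hand unseen and varying: one way it turns almost freely, is loose from about 45 degrees and stops at about 70, then draws straight up, clear after about 25; the other way it meets a hard stop within 10 to 25 degrees. Cannot be pulled off unturned.
- plunger (a joint): Travel of the yellow relief plunger: 0 out, 0.012 m fully in. Springs back; about 2 N starts it, 7 N holds it fully in.
- plunger_top (a point): Centre of the top of the yellow relief plunger, a knob 28 in diameter that is pushed straight down 12; moves with it; 152 above the bench when out. Its dark housing, 44 across, stays 12 above the saddle, 4 below the fully pressed top.
- jar: Bystander, loose on the bench: amber glass jar with a steel lid, 60 across, 80 tall. Leave it alone. Origin: centre of its underside.
- wrench: Bystander, loose on the bench: steel wrench lying flat, 170 long. Leave it alone. Origin: mid-length, underside.
- spray: Bystander, loose on the bench: blue spray can, 60 across, 170 tall. Leave it alone. Origin: centre of its underside.
- driver: Bystander, loose on the bench: screwdriver lying down, orange handle, 190 long. Leave it alone. Origin: mid-length, underside.
- mug: Bystander, loose on the bench: blue mug, 80 across, 90 tall. Leave it alone. Origin: centre of its underside.
- bearing: Bystander, loose on the bench: steel bearing ring, 62 across, 18 high, lying flat. Leave it alone. Origin: centre of its underside.
There are look-alikes about, which are no part of the job. Leave any green look-alike of the cap alone.

How it is judged:
On the way, in this order (a step that is already met when the one before it is completed fails the run):
1. the relief plunger is pushed fully in while the cap is still shut (value of joint plunger above 0.0105 m and angle between the x axis of cap_grip and the x axis of tank, either way round below 0.45 rad and z of cap_grip in the frame of neck below 0.035 m), for 0.2 s.
2. the cap is turned loose (at least 45 degrees) on its neck (angle between the x axis of cap_grip and the x axis of tank, either way round above 0.78 rad and z of cap_grip in the frame of neck below 0.037 m and horizontal distance between cap_grip and neck below 0.008 m), for 0.05 s.
At the end, for the whole second after the job is handed in: The cap is in the fingers and touches nothing else, 60 to 160 mm above its shut position, within 40 mm sideways of the neck's axis, upright within 20 degrees and at rest (under 30 mm/s); the plunger is out again (within 3 mm) (z of cap_grip in the frame of neck between 0.088 and 0.188 m and horizontal distance between cap_grip and neck below 0.04 m and angle between cap_grip's own z axis and vertical below 0.35 rad and contact force between cap and the fingers above 0.8 N and contact force between cap and tank below 0.05 N and linear speed of cap below 0.03 m/s and value of joint plunger below 0.003 m); the arm keeps its last pose, push and grip.
It fails at once if a bystander is moved more than 30 mm (distance of any of jar, wrench, spray, driver, mug, bearing from where it was at the start of the episode above 0.03 m).
It also fails if it takes over 58 s, if anything falls off the work surface, if the arm or the gripper's body presses on something with over 40 N, if the wrist force passes 120 N, or if a joint passes its speed limit or range.

## Working session

There is one attempt and no reset: what is moved stays moved. The work goes in short steps, Python scripts to look and compute and a tool call to move; the robot and the scene stay as the last step left them, time stands still between calls to the robot, and variables do not carry over. Pictures are saved under pics/ and viewed, and the job is handed in when it is done.

Besides the shell and the picture viewer there is one more tool, called after "Request:" as a command line: name --pt "numbers of a row" for each row, then --argument value for the rest. arm_command: Moves the arm, as the interface text tells. Its arguments: {"type":"object","properties":{"plan":{"type":"array","items":{"type":"array","items":{"type":"number"}}}},"required":["plan"]}

```bash
mkdir -p pics; cat > h.py <<'E'
from bench import robot, optics, finder
import numpy as np, cv2
def snap(n,f=None):
    s=optics.snapshot(n)
    if f: cv2.imwrite('pics/'+f,cv2.cvtColor(s['image'],cv2.COLOR_RGB2BGR))
    return s
def cam(s,obs=None):
    from scipy.spatial.transform import Rotation as R
    if 'hand_eye' in s:
        T=np.eye(4);T[:3,:3]=R.from_euler('xyz',obs['ee_rot']).as_matrix();T[:3,3]=obs['tool_pos']
        T=T@np.array(s['hand_eye']);return T[:3,3],T[:3,:3]
    return np.array(s['position']),np.array(s['rotation'])
def onz(s,u,v,z,obs=None):
    p,Rm=cam(s,obs)
    d=Rm@np.array([(u-s['cx'])/s['fx'],(v-s['cy'])/s['fy'],1]);return p+d*(z-p[2])/d[2]
def proj(s,P,obs=None):
    p,Rm=cam(s,obs);q=Rm.T@(np.array(P)-p);return s['fx']*q[0]/q[2]+s['cx'],s['fy']*q[1]/q[2]+s['cy']
E
python3 - <<'E'
from h import *
o=robot.get_obs();print({k:np.round(v,3) for k,v in o.items()},robot.grip_point_offset)
for n in ['scene','top','wrist']:
    s=snap(n,n+'0.png');print(n,s['fx'],s.get('position'))
    if n!='wrist':print(np.round(s['rotation'],3))
    for l in ['tank','cap','plunger','jar','spray','mug']:
        for m in finder.masks_of(l,n):
            v,u=np.nonzero(m['pixels']);print(n,l,round(m['p'],2),m['extent'],u.mean().round(1),v.mean().round(1),len(u))
E
```

```text
{'time': np.float64(0.0), 'joint_positions': array([-1.397,  0.088,  1.372,  0.   ,  1.684, -0.103]), 'qvel': array([-0.   , -0.001,  0.   , -0.   ,  0.   , -0.   ]), 'joint_torque': array([-1.0000e-03, -3.4019e+01, -3.0242e+01,  7.2000e-02,  3.3000e-02,
       -0.0000e+00]), 'tool_pos': array([ 0.15 , -0.529,  0.204]), 'ee_rot': array([-3.141e+00,  2.000e-03, -1.294e+00]), 'wrist_force': array([-0.345, -0.142, -0.236]), 'wrist_torque': array([-0.033,  0.004, -0.009]), 'width': np.float64(0.094)} 0.0188
scene 364.1615848085474 [1.1229492  0.14935112 0.78710828]
[-2.413  0.007  1.793]
scene tank 0.88 [217.6, 185.7, 326.4, 254.8] 268.6 218.0 4792
scene cap 0.62 [287.6, 165.6, 320.0, 205.0] 301.5 188.8 793
scene cap 0.55 [340.6, 183.4, 367.5, 209.3] 353.5 196.9 547
scene plunger 0.56 [237.5, 196.0, 248.8, 207.9] 243.5 200.0 133
scene plunger 0.52 [215.2, 185.3, 325.5, 258.8] 268.6 218.3 4996
scene plunger 0.36 [287.4, 171.0, 317.0, 207.0] 301.1 188.9 774
scene jar 0.95 [269.3, 250.7, 297.7, 288.2] 282.1 269.5 794
scene spray 0.71 [367.2, 257.8, 414.3, 324.0] 390.4 291.5 1993
scene mug 0.92 [83.3, 186.3, 129.4, 235.4] 108.4 211.1 1520
top 352.2151371508917 [ 0.37793785 -0.01530369  1.21887505]
[-2.999e+00 -2.000e-03 -1.555e+00]
top tank 0.62 [189.6, 152.2, 270.3, 210.4] 234.7 182.3 2365
top cap 0.92 [197.8, 176.7, 219.6, 200.8] 209.4 188.2 391
top cap 0.64 [160.3, 214.3, 182.8, 236.3] 171.7 226.8 335
top cap 0.61 [193.4, 232.0, 216.6, 250.6] 204.2 241.3 314
top plunger 0.49 [244.5, 165.9, 255.0, 174.4] 249.8 169.7 73
top jar 0.85 [209.9, 133.9, 227.4, 160.4] 218.4 147.3 321
top spray 0.93 [132.7, 116.1, 163.4, 151.1] 147.7 131.2 558
top mug 0.59 [340.9, 152.8, 370.8, 186.5] 355.0 168.2 687
wrist 344.1514565156788 None
```

```bash
python3 - <<'E'
import cv2
for n,b in [('scene',(180,140,430,340)),('top',(110,90,400,270))]:
    i=cv2.imread(f'pics/{n}0.png');x0,y0,x1,y1=b
    cv2.imwrite(f'pics/{n}0c.png',cv2.resize(i[y0:y1,x0:x1],None,fx=2.7,fy=2.7,interpolation=cv2.INTER_CUBIC))
E
sed -i "s/np.array(s\['rotation'\])$/R.from_euler('xyz',s['rotation']).as_matrix()/" h.py
```

```text
(no output)
```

View pics/scene0.png

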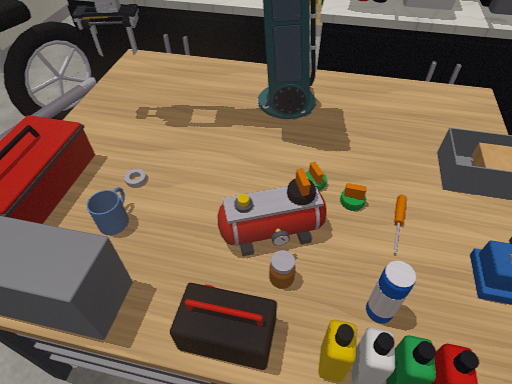

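View pics/top0.png

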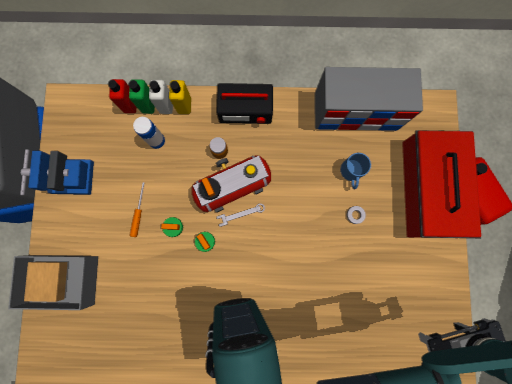

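```bash
sleep 1
```

```text
(no output)
```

View pics/scene0c.png

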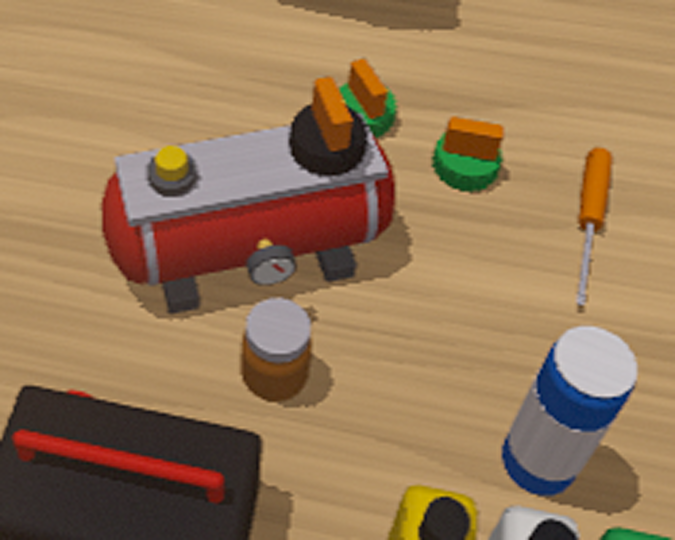

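View pics/top0c.png

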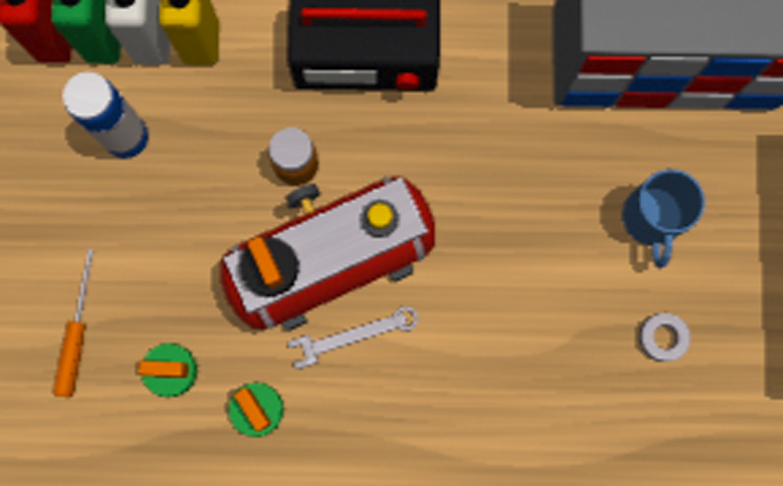

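Candidates: the black cap with orange handle at top (209,188) / scene (301,189), and green look-alikes at top (172,227) and (204,241) / scene (354,197) and (317,178). I choose the black one on the tank saddle, with the crop confirming it. The plunger is the yellow knob at top (250,170).

```bash
python3 - <<'E'
from h import *
for n,bo,by in [('top',(195,172,222,202),(240,160,262,180)),('scene',(285,160,325,210),(230,188,256,215))]:
    s=snap(n);hsv=cv2.cvtColor(s['image'],cv2.COLOR_RGB2HSV)
    for nm,b,lo,hi,z in [('handle',bo,(6,150,80),(16,255,255),.186),('yel',by,(22,150,90),(32,255,255),.150)]:
        m=cv2.inRange(hsv,lo,hi);k=np.zeros_like(m);k[b[1]:b[3],b[0]:b[2]]=m[b[1]:b[3],b[0]:b[2]]
        if n=='scene' and nm=='handle': k[:,311:]=0
        v,u=np.nonzero(k);P=np.array([onz(s,a+.0,c+.0,z)[:2] for a,c in zip(u,v)])
        r=cv2.minAreaRect(P.astype(np.float32)*1000)
        w,V=np.linalg.eigh(np.cov(P.T));print(n,nm,len(u),u.mean(),v.mean(),P.mean(0).round(4),np.degrees(np.arctan2(V[1,1],V[0,1])).round(1),r)
E
```

```text
top handle 142 207.73239436619718 185.30985915492957 [0.5487 0.1224] -161.4 ((552.3175048828125, 110.99447631835938), (59.52179718017578, 55.805152893066406), 27.908872604370117)
top yel 67 250.28358208955223 169.34328358208955 [ 0.6069 -0.0028] -160.3 ((606.3865966796875, -1.936197280883789), (28.4287052154541, 24.783422470092773), 0.9045310616493225)
scene handle 282 302.6418439716312 181.62056737588654 [0.5607 0.123 ] -168.0 ((550.462890625, 121.31217956542969), (101.02387237548828, 33.68861770629883), 7.183067798614502)
scene yel 122 242.9344262295082 200.01639344262296 [ 0.613  -0.0033] -162.0 ((612.99853515625, -4.322721481323242), (35.76716232299805, 25.167678833007812), 13.659880638122559)
```

Request:
arm_command --pt "0.0 0.03 0.03 0.05 0" --pt "0.0 0.07 0.08 0.08 0" --pt "0.0 0.11 0.125 0.09 2" --pt "0.0 0.15 0.17 0.09 4" --pt "0.0 0.19 0.215 0.09 6" --pt "0.0 0.23 0.26 0.09 9" --pt "0.0 0.27 0.305 0.09 9" --pt "0.0 0.31 0.35 0.09 9" --pt "0.0 0.35 0.395 0.09 9" --pt "0.0 0.39 0.44 0.09 9"

```text
time: 2.4
tool_pos: [0.5414, -0.0874, 0.2957]
ee_rot: [-3.141, -0.001, -1.137]
wrist_force: [0.3, -0.3, -1.1]
width: 0.0007
```

Request:
arm_command --pt "0.0 0.03 0.04 0.0 0" --pt "0.0 0.06 0.08 0.0 0" --pt "0.0 0.06 0.08 0.0 0" --pt "0.0 0.06 0.08 0.0 0"

```text
time: 2.9
tool_pos: [0.6001, -0.0093, 0.2953]
ee_rot: [3.141, -0.0, -1.137]
wrist_force: [-0.4, -0.1, 1.5]
width: 0.0005
```

```bash
python3 - <<'E'
from h import *
o=robot.get_obs();s=snap('wrist','w1.png');print(o['time'],o['tool_pos'],o['ee_rot'],o['joint_positions'],s['hand_eye'])
print('pl',proj(s,[.607,-.003,.152],o),'cap',proj(s,[.549,.122,.189],o))
E
```

```text
2.9 [ 0.60007236 -0.00933957  0.29534725] [ 3.14075814e+00 -3.06757266e-04 -1.13677389e+00] [-1.09606338e-01  2.03342853e-01  1.06324494e+00 -7.27718052e-04
  1.87556032e+00  1.02694951e+00] [[ 9.99999992e-01 -1.26866824e-04 -1.61558253e-06  5.75558579e-04]
 [ 1.22375560e-04  9.61080454e-01  2.76268612e-01 -8.06634904e-02]
 [-3.34966166e-05 -2.76268610e-01  9.61080462e-01 -1.79514427e-01]
 [ 0.00000000e+00  0.00000000e+00  0.00000000e+00  1.00000000e+00]]
pl (np.float64(251.60801507014492), np.float64(174.7006916400228)) cap (np.float64(90.14866981564234), np.float64(184.21101039123405))
```

View pics/w1.png

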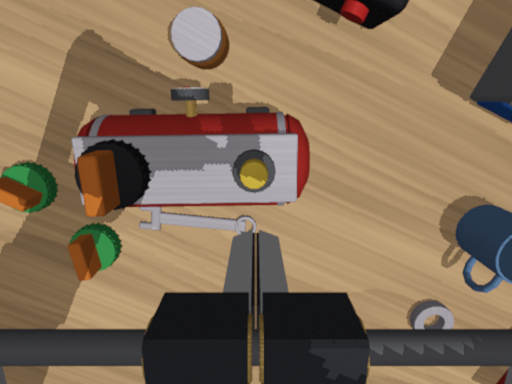

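The wrist view shows the plunger at (255,174) and the black cap's handle top at about (93,178), both close to what I predicted. I'll refine both now.

```bash
python3 - <<'E'
from h import *
o=robot.get_obs();s=snap('wrist');im=s['image'];hsv=cv2.cvtColor(im,cv2.COLOR_RGB2HSV)
k=np.zeros(im.shape[:2],np.uint8);k[150:200,230:285]=255
y=cv2.inRange(hsv,(20,150,60),(32,255,255))&k;v,u=np.nonzero(y)
c,r=cv2.minEnclosingCircle(np.c_[u,v].astype(np.float32));print('yel',c,r,onz(s,*c,.152,o),onz(s,u.mean(),v.mean(),.150,o))
# saddle corners (approx, from picture) and dark housing
for a in [(73,139),(297,135),(78,207),(297,204)]:print(a,onz(s,*a,.124,o))
cv2.imwrite('pics/w2c.png',cv2.resize(cv2.cvtColor(im[120:220,60:310],cv2.COLOR_RGB2BGR),None,fx=3.2,fy=3.2,interpolation=cv2.INTER_CUBIC))
E
```

```text
yel (253.36729431152344, 173.0426483154297) 14.706208229064941 [ 0.60903447 -0.00443545  0.152     ] [ 0.60832011 -0.00419573  0.15      ]
(73, 139) [0.55881917 0.17379306 0.124     ]
(297, 135) [ 0.6576021  -0.03047611  0.124     ]
(78, 207) [0.49092684 0.14819368 0.124     ]
(297, 204) [ 0.59232314 -0.06333791  0.124     ]
```

View pics/w2c.png

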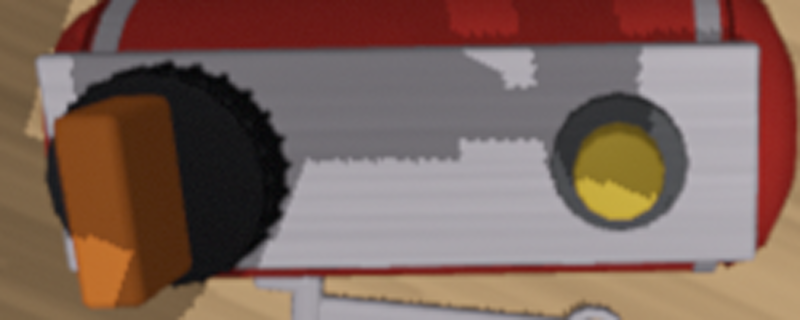

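Request:
arm_command --pt "0 0.008 0.005 -0.04 0" --pt "0 0.008 0.005 -0.08 0" --pt "0 0.008 0.005 -0.12 0" --pt "0 0.008 0.005 -0.142 0" --pt "0 0.008 0.005 -0.148 0" --pt "0 0.008 0.005 -0.153 0" --pt "0 0.008 0.005 -0.156 0" --pt "0 0.008 0.005 -0.156 0" --pt "0 0.008 0.005 -0.156 0"

```text
time: 4.12
tool_pos: [0.6081, -0.0051, 0.1422]
ee_rot: [-3.141, -0.002, -1.138]
wrist_force: [-4.4, -1.1, 6.3]
width: 0.0007
```

Request:
arm_command --pt "0 0 0 -0.003 0" --pt "0 0 0 -0.005 0" --pt "0 0 0 -0.005 0" --pt "0 0 0 -0.005 0"

```text
time: 4.62
tool_pos: [0.6085, -0.0051, 0.1402]
ee_rot: [-3.139, -0.004, -1.138]
wrist_force: [-7.6, -0.9, 13.9]
width: 0.0005
```

Request:
arm_command --pt "0 0 0 -0.003 0" --pt "0 0 0 -0.003 0" --pt "0 0 0 -0.003 0" --pt "0 0 0 -0.003 0"

```text
time: 5.12
tool_pos: [0.6086, -0.0051, 0.14]
ee_rot: [-3.137, -0.005, -1.138]
wrist_force: [-10.7, -0.8, 21.2]
width: 0.0008
```

```bash
python3 - <<'E'
from h import *
o=robot.get_obs();print(o['tool_pos'],o['wrist_force'])
s=snap('scene','s2.png');i=cv2.imread('pics/s2.png')[150:270,200:380];cv2.imwrite('pics/s2c.png',cv2.resize(i,None,fx=4,fy=4,interpolation=cv2.INTER_CUBIC))
E
```

```text
[ 0.60864491 -0.00509735  0.13999048] [-10.67116314  -0.82344668  21.15411217]
```

View pics/s2c.png

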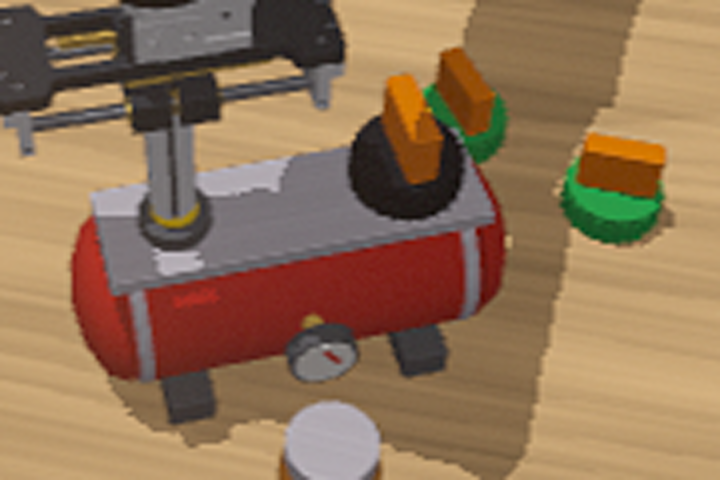

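The plunger is at its stop: tip at z 0.140, with the force rising steeply to 21 N. I'll release it and go over the cap.

Request:
arm_command --pt "0 0 0 0.03 0" --pt "0 0 0 0.08 0" --pt "0.3 0 0 0.13 0" --pt "1 -0.01 0.02 0.17 0" --pt "1 -0.03 0.06 0.17 0" --pt "1 -0.05 0.1 0.17 0" --pt "1 -0.061 0.127 0.17 0" --pt "1 -0.061 0.127 0.17 0" --pt "1 -0.061 0.127 0.17 0"

```text
time: 6.3
tool_pos: [0.5479, 0.1224, 0.3021]
ee_rot: [-3.14, -0.001, -1.137]
wrist_force: [-0.1, -0.5, 0.1]
width: 0.0669
```

```bash
python3 - <<'E'
from h import *
o=robot.get_obs();s=snap('wrist','w3.png');im=s['image'];hsv=cv2.cvtColor(im,cv2.COLOR_RGB2HSV)
print(o['time'],o['tool_pos'],o['ee_rot'],o['width'],o['wrist_force'])
print(proj(s,[.5476,.1218,.189],o))
for m in finder.masks_of('cap','wrist'):print(m['p'],m['extent'])
i=im[60:290,130:390];cv2.imwrite('pics/w3c.png',cv2.resize(cv2.cvtColor(i,cv2.COLOR_RGB2BGR),None,fx=2.5,fy=2.5,interpolation=cv2.INTER_CUBIC))
E
```

```text
6.3 [0.54789601 0.12240725 0.30212595] [-3.13992331e+00 -1.11502376e-03 -1.13731946e+00] 0.06691751659112487 [-0.12508914 -0.53481752  0.11586775]
(np.float64(254.90412705758075), np.float64(192.97002977257824))
0.79 [182.3, 225.8, 215.8, 281.5]
0.79 [100.2, 166.4, 155.5, 217.2]
0.55 [222.2, 146.7, 286.2, 223.2]
```

View pics/w3c.png

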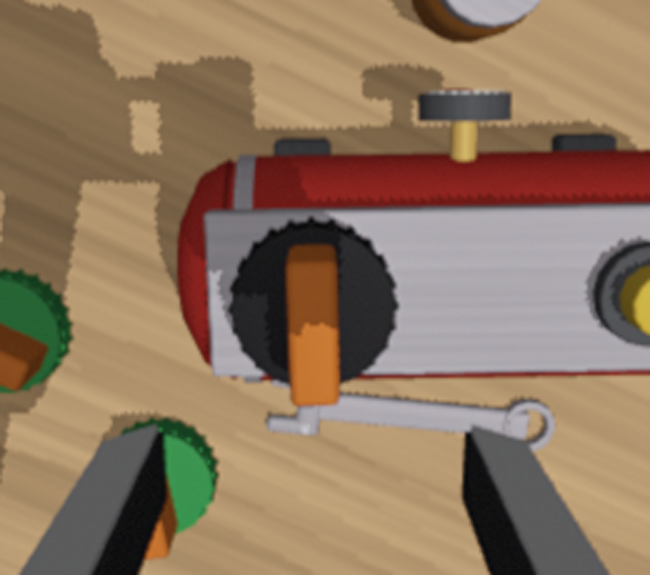

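```bash
python3 - <<'E'
from h import *
o=robot.get_obs();s=snap('wrist');im=s['image'];hsv=cv2.cvtColor(im,cv2.COLOR_RGB2HSV)
m=cv2.inRange(hsv,(5,150,60),(17,255,255));k=np.zeros_like(m);k[150:226,235:275]=m[150:226,235:275]
v,u=np.nonzero(k);P=np.array([onz(s,a,b,.187,o)[:2] for a,b in zip(u,v)],np.float32)*1000
print(cv2.minAreaRect(P),P.mean(0));w,V=np.linalg.eigh(np.cov(P.T));print(np.degrees(np.arctan2(V[1,1],V[0,1])))
f=lambda a,b:onz(s,130+a/2.5,60+b/2.5,.124,o)
d=f(208,212)-f(650,205);print('tank y deg',np.degrees(np.arctan2(d[1],d[0])),'plunger/tool yaw',np.degrees(o['ee_rot'][2]))
E
```

```text
((547.85400390625, 126.38059997558594), (58.56265640258789, 27.020450592041016), 24.75977897644043) [549.89514  122.997986]
-154.06016181883123
tank y deg 115.66679401982063 plunger/tool yaw -65.22671617900411
```

Request:
arm_command --pt "1 0.0 0 -0.04 1" --pt "1 0 0 -0.08 1" --pt "1 0 0 -0.12 1" --pt "1 0 0 -0.144 1" --pt "1 0 0 -0.144 1" --pt "0 0 0 -0.144 1" --pt "0 0 0 -0.144 1" --pt "0 0 0 -0.144 1" --pt "0 0 0 -0.144 1" --pt "0 0 0 -0.144 1"

```text
time: 7.7
tool_pos: [0.5474, 0.123, 0.1577]
ee_rot: [-3.141, -0.0, -1.119]
wrist_force: [-0.4, -0.2, 0.1]
width: 0.0474
```

```bash
python3 - <<'E'
from h import *
o=robot.get_obs();print(o['width'],o['wrist_force'],o['wrist_torque'],o['joint_positions'][5])
s=snap('wrist','w4.png')
E
```

```text
0.04743541962607142 [-0.36399955 -0.17870305  0.1191033 ] [-0.01733371 -0.01848668  0.02273283] 1.2393445237738596
```

View pics/w4.png

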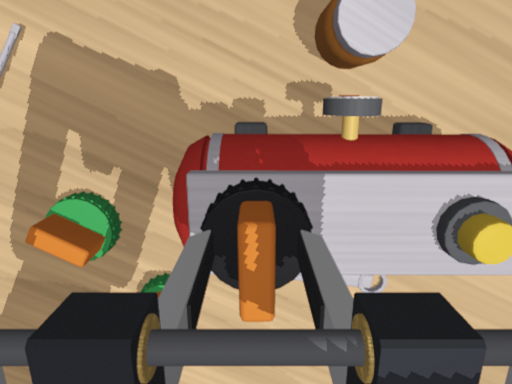

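Fingers straddle the handle and are still closing. I'll let them finish.

Request:
arm_command --pt "0 0 0 0 0" --pt "0 0 0 0 0" --pt "0 0 0 0 0" --pt "0 0 0 0 0" --pt "0 0 0 0 0"

```text
time: 8.38
tool_pos: [0.5473, 0.1228, 0.1575]
ee_rot: [3.141, -0.0, -1.12]
wrist_force: [0.1, -0.6, -0.6]
width: 0.0177
```

Request:
arm_command --pt "0 0 0 0 5" --pt "0 0 0 0 9" --pt "0 0 0 0 12" --pt "0 0 0 0 12"

```text
time: 8.88
tool_pos: [0.5472, 0.1232, 0.1575]
ee_rot: [-3.141, 0.0, -0.91]
wrist_force: [-0.5, 0.2, -0.2]
width: 0.0177
```

```bash
python3 - <<'E'
from h import *
o=robot.get_obs();print(o['ee_rot'],o['width'],o['wrist_force'],o['wrist_torque'],o['joint_torque'])
E
```

```text
[-3.14143488e+00  4.21970462e-04 -9.10457254e-01] 0.01766854822461696 [-0.46174601  0.20694034 -0.214265  ] [ 0.05531344 -0.02209475  0.0396978 ] [ -0.21356174 -35.4776144  -30.06717682  -0.0929996   -0.04060937
  -0.09337225]
```

Free so far at 12°. I'll continue to about 28° and check the torque.

Request:
arm_command --pt "0 0 0 0 4" --pt "0 0 0 0 8" --pt "0 0 0 0 8"

```text
time: 9.25
tool_pos: [0.549, 0.1219, 0.1575]
ee_rot: [-3.14, -0.004, -0.773]
wrist_force: [5.1, -2.2, -3.6]
width: 0.0178
```

```bash
python3 - <<'E'
from h import *
o=robot.get_obs();print(o['ee_rot'],o['width'],o['wrist_force'],o['wrist_torque'],o['joint_torque'][5])
E
```

```text
[-3.1401814 -0.0040983 -0.7727871] 0.017848916052093947 [ 5.05652901 -2.23659532 -3.59216745] [-0.54906237 -1.1038664  -0.05251063] -0.19279010128229856
```

Request:
arm_command --pt "0 0 0 0 4" --pt "0 0 0 0 8" --pt "0 0 0 0 8"

```text
time: 9.62
tool_pos: [0.55, 0.1214, 0.1577]
ee_rot: [-3.14, -0.006, -0.635]
wrist_force: [7.4, -2.9, -3.0]
width: 0.0187
```

```bash
python3 - <<'E'
from h import *
o=robot.get_obs();print(o['ee_rot'],o['width'],o['wrist_force'],o['wrist_torque'],o['joint_torque'][5])
snap('wrist','w5.png')
E
```

```text
[-3.13993806 -0.00639937 -0.63536139] 0.01871359569756573 [ 7.4016245  -2.89770596 -3.04375898] [-0.68811401 -1.51174994 -0.59580432] -0.7280003651976585
```

View pics/w5.png

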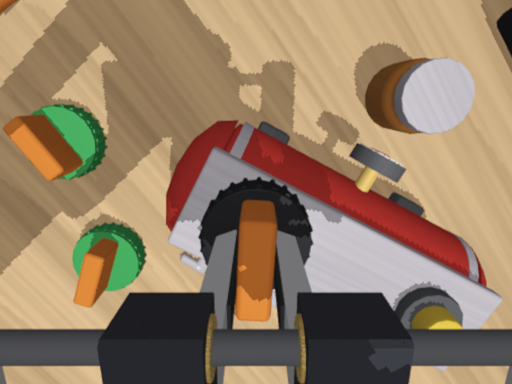

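At 28° the reaction torque is −0.6 N m, the fingers are spread to 18.7 mm and the handle is twisting slightly in the pads. That is the hard stop, so I'll turn the other way.

Request:
arm_command --pt "0 0 0 0 -8" --pt "0 0 0 0 -16" --pt "0 0 0 0 -24" --pt "0 0 0 0 -32" --pt "0 0 0 0 -40" --pt "0 0 0 0 -46" --pt "0 0 0 0 -46"

```text
time: 10.55
tool_pos: [0.5467, 0.1231, 0.1574]
ee_rot: [3.14, 0.001, -1.433]
wrist_force: [-1.2, -0.7, 0.1]
width: 0.0179
```

```bash
python3 - <<'E'
from h import *
o=robot.get_obs();print(o['ee_rot'],o['width'],o['wrist_force'],o['wrist_torque'],o['joint_torque'][5])
E
```

```text
[ 3.14024908e+00  5.10765879e-04 -1.43346460e+00] 0.01787890150485795 [-1.23809949 -0.73355228  0.09480599] [0.05223062 0.26106263 0.03793062] 0.21615152712911367
```

Request:
arm_command --pt "0 0 0 0 -7" --pt "0 0 0 0 -14" --pt "0 0 0 0 -14"

```text
time: 10.92
tool_pos: [0.5469, 0.1231, 0.1574]
ee_rot: [3.141, 0.0, -1.676]
wrist_force: [-1.3, 0.6, 0.3]
width: 0.018
```

```bash
python3 - <<'E'
from h import *
o=robot.get_obs();print(o['ee_rot'],o['width'],o['wrist_force'],o['wrist_torque'],o['joint_torque'][5])
snap('wrist','w6.png')
E
```

```text
[ 3.14056258e+00  1.67853054e-04 -1.67567267e+00] 0.018000383677930477 [-1.29400565  0.57041131  0.33134688] [ 0.08860926  0.24329217 -0.01510568] 0.245623541995883
```

View pics/w6.png

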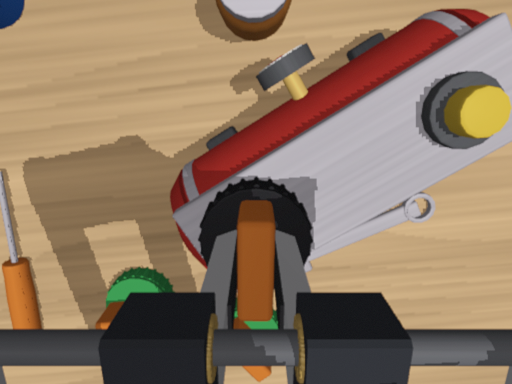

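The handle has turned 32° this way with no resistance. I'll continue to about 58°.

Request:
arm_command --pt "0 0 0 0 -8" --pt "0 0 0 0 -16" --pt "0 0 0 0 -22" --pt "0 0 0 0 -26" --pt "0 0 0 0 -26" --pt "0 0 0 0 -26"

```text
time: 11.72
tool_pos: [0.5472, 0.123, 0.1575]
ee_rot: [3.141, -0.0, -2.13]
wrist_force: [-0.5, 0.4, 0.2]
width: 0.0179
```

```bash
python3 - <<'E'
from h import *
o=robot.get_obs();print(o['ee_rot'],o['width'],o['wrist_force'],o['wrist_torque'],o['joint_torque'][5],o['joint_positions'])
snap('wrist','w7.png')
E
```

```text
[ 3.14118921e+00 -1.09888685e-04 -2.12979812e+00] 0.017887774506444586 [-0.49883634  0.35555367  0.15623296] [ 1.62069066e-01  2.18903764e-01 -1.09075603e-04] -0.000687810515955789 [1.19925742e-01 1.25613799e-01 1.42374314e+00 1.67865061e-04
 1.59261870e+00 2.24972751e+00]
```

View pics/w7.png

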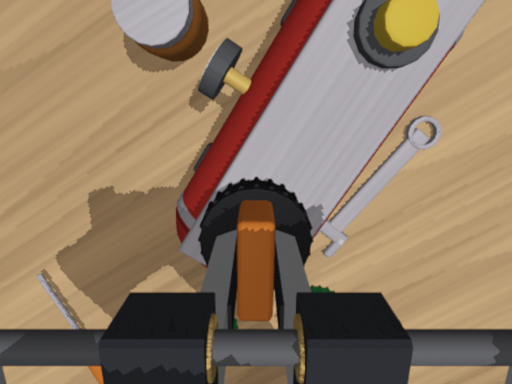

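The handle has turned about 58° with the gripper. I'll lift gently first, checking the force.

Request:
arm_command --pt "0 0 0 0.005 0" --pt "0 0 0 0.01 0" --pt "0 0 0 0.015 0"

```text
time: 12.15
tool_pos: [0.5474, 0.1229, 0.1727]
ee_rot: [-3.142, -0.0, -2.132]
wrist_force: [-0.3, -0.2, -1.8]
width: 0.0177
```

Request:
arm_command --pt "0 0 0 0.012 0" --pt "0 0 0 0.03 0" --pt "0 0 0 0.05 0" --pt "0 0 0 0.07 0" --pt "0 0 0 0.082 0" --pt "0 0 0 0.087 0" --pt "0 0 0 0.087 0" --pt "0 0 0 0.087 0" --pt "0 0 0 0.087 0"

```text
time: 13.28
tool_pos: [0.547, 0.1229, 0.2586]
ee_rot: [3.14, -0.001, -2.132]
wrist_force: [0.3, 0.9, -2.0]
width: 0.018
```

```bash
python3 - <<'E'
from h import *
o=robot.get_obs();print(o['time'],o['tool_pos'],o['width'],o['wrist_force'],np.abs(o['qvel']).max())
snap('wrist','w8.png')
s=snap('scene','s8.png');a=cv2.imread('pics/s8.png')[90:300,170:430];a=cv2.resize(a,None,fx=2.6,fy=2.6,interpolation=cv2.INTER_CUBIC);cv2.imwrite('pics/s8c.png',a)
E
```

```text
13.275 [0.54695512 0.12288805 0.25859582] 0.017965047745696926 [ 0.27155026  0.89986663 -2.0280116 ] 0.003799314705962675
```

View pics/s8c.png

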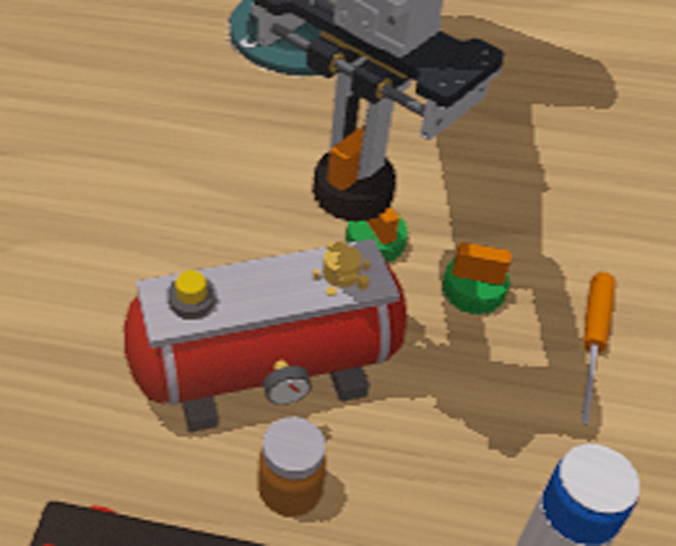

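View pics/w8.png

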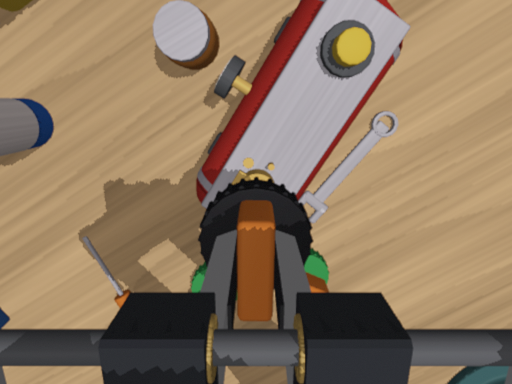

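```bash
python3 -c "
from h import *
print(robot.close_job());o=robot.get_obs();print(o['time'],o['tool_pos'],o['width'],o['wrist_force'])"
```

```text
the job is handed in; nothing more can be done
None
the job is handed in; nothing more can be done
```

I vented the tank, opened the black cap and handed the job in at about 13.3 s. The arm is holding the cap about 101 mm above its seat, over the open neck. The hand-in reports no verdict.

- **Plunger:** I pushed it to its stop for about 0.5 s. The tip reached z = 0.140 m, and the force climbed to 21 N. It then sprang back, and the last pictures show the knob out.
- **Cap direction:** Turning counter-clockwise (seen from above) met the hard stop at about 25°, where the handle twisted 2–3° in the pads. Clockwise it turned freely, and I stopped about 58° from shut.
- **Lift:** The cap came straight up with no sticking. In the last check the tool was within about 1–2 mm sideways of the neck's estimated position. The grip opening was 18 mm, the wrist force about 2 N (the cap's weight), and joint speeds were near zero.
- **Bystanders:** The last two pictures show no bystander or green look-alike disturbed. The mug and bearing were outside those views, and the arm never worked near them after the first approach.

No check failed or disagreed. The state could not be read again after hand-in.

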